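# Index the tube carousel one hole to the reader

### The arm

A 6-joint arm with a two-finger parallel gripper is mounted at the origin on a cart in front of the work surface, level with it; the furniture and walls round the work are solid. World frame = base frame: x ahead of the robot, y to its left, z up, the work surface at z = 0. Lengths are in m, angles in rad, forces in N, time in s.
With the tool pointing down it reaches from about 0.35 to 0.875 m from the base axis. Payload 15.5 kg.
Tool frame: the origin (TCP) lies at the very end of the fingers, on their centre line; the grasp point (between the pads) lies 19 mm behind it; z points along the fingers, y is the line along which they close (so a half turn about z gives the same grasp; the last joint's range is limited). The gripper opens to 85 mm and grips with 20 to 120 N. Pads are 22 mm wide; open, the fingers measure 114 mm over their backs; the gripper's body (76 mm by 85 mm) begins 54 mm behind the grasp point. The pads swing forward as they close: fully open they stand 13 mm farther back than shut.
Start: joints at [1.218, 0.494, 1.345, -0, 1.302, -0.096], TCP at [0.159, 0.604, 0.231] pointing down, gripper open.
Joint ranges: [-2.91, 2.91], [-0.82, 2.16], [0.22, 2.67], [-1.22, 4.37], [0.12, 2.79], [-3.08, 3.08]. Speed limits (rad/s): [1.89, 1.89, 2.57, 3.01, 3.01, 3.01].

### API

Orientations are given as a 3x3 rotation matrix whose columns are the frame's x, y, z axes.
In Python, from bench import arm, telemetry, read_camera gives the robot as it stands (arm), with the cameras as plain functions and the readings (telemetry).
- The arm moves only by the tool shift_gripper, called after ">>>" as name(argument=value, ...), one argument or row to a line, values as JSON. Schema: {"type":"object","properties":{"rows":{"type":"object","properties":{"moves":{"type":"array","items":{"type":"array","items":{"type":"number"},"minItems":5,"maxItems":5},"minItems":1,"maxItems":10}},"additionalProperties":false,"required":["moves"]},"only":{"type":"string"},"quiet":{"type":"boolean"},"lines":{"type":"string"}},"required":["rows"],"additionalProperties":false}. rows is an object whose key "moves" holds a list of rows, 1 to 10 of them, each of 5 numbers: the finger opening in m, then dx, dy, dz in shares of the most that a row can go, 1 being 50 mm, then a turn about the tool's z in a scale on which 1.0 is 2 pi rad; each row shifts and turns the commanded pose from where the row before left it, along the tool's axes as they then stand; what a row does not reach is not made up. A row lasts 1/10 s, in which the tool goes at most 0.05 m and 0.15 rad, less where a joint would pass 70% of its speed; a pose out of reach is approached as far as the arm can. The fingers move at their own pace and stop on an object; the grip force is fixed at half the most. Time passes only in rows, so rows that do not move let the fingers close. The tool returns the time, the measured TCP pose, the force, the opening and the grip force at its end. only (a regular expression) keeps the lines of the reply that match it, lines (a string "A,B") keeps lines A to B, and quiet returns only ok. No shift or turn number may pass 1 either way. Input that does not fit is refused with a message, and nothing moves.
- telemetry.get_state(): the state, without advancing time (a new reading comes with each control period).
- read_camera(name): name is "scene" or "top" or "wrist"; returns a dict with "frame" (480x640x3 uint8, blue, green, red), "K" (3x3 intrinsics, pixels), "extrinsics" (4x4, takes a point from camera to world coordinates). Camera axes: x right, y down, z forward; pixel columns grow to the right and rows downward; lengths in m; the calibration is good to about 2 mm. A picture is of the moment at which its call begins. There is no depth.
- arm.finish_job(): hands the job in; it is judged then, once.
The state is a dict: "clock": time; "joint_positions": joint angles; "joint_vel": joint speeds; "joint_torque": joint torques, N m; "position": TCP position; "tcp_rot": TCP orientation; "contact_force": force on the tool from outside, world axes, zero at the start; "torque": the same for the moment, N m; "gripper_width": finger opening in m; "finger_force": force on a finger pad.
Only numpy, scipy, OpenCV 4.12 (cv2) and the standard library are available. Lean on these libraries where they do the work, as an engineer would, in place of code of your own. Each camera call takes 0.05 s, during which the arm holds its last target. There are 200 camera calls.

### The job

Bring the sample tube on the turntable over the round reader puck with the lens, one hole away: press the turntable's spring plunger in with the fingertips to unlock it, keep it down while you swing the table to the next hole in the direction that carries the tube over the reader, not over the dish, and let the plunger spring fully up to lock there. Only push with the fingertips: do not grip the plunger's cap or force the table while it is locked. Leave the dish, the beaker and the label roll where they stand.

Things in the scene. Friction and masses are not known exactly. Their poses are not given: they have to be found in the camera images.
- carousel: Fixed white round stand of the carousel, 176 mm across, 62 mm high. Origin on its axis at the worktop, z up. Its -x side (robot side, yaw within 0.4 rad) has a steel arc plate, radius 134 mm, +-77 degrees, 50 to 58 mm above the worktop, with five 17 mm index holes on a 110 mm radius, 30 degrees apart, the middle one on the -x axis, joined by a 9 mm slot.
- turntable (a joint): Angle of the aluminium turntable (disc 180 mm, top 80 mm high), rad, positive counterclockwise from above. 0 = plunger in the middle hole (start, +-0.014 play when locked); next holes +-0.5236, last +-1.047. Plunger 110 mm from the axis on the -x side; tube 130 mm from it on the +x side, across the disc. Unlocked it turns with about 0.3 N at the plunger and stays where it is left.
- plunger (a joint): Depth of the vertical spring plunger, m: 0 up, 0.022 down at the stop; 2 N to start, 5 N at 0.014, 6.5 N at the stop. From 0.014 on its round-nosed 14 mm collar is clear below the arc plate and the turntable turns. Let go within about 4 mm of a hole it centres itself, springs fully up and locks; let go between holes it stays trapped under the plate at about 0.013.
- plunger_top (a point): Centre of the floor of the plunger's black dished cap, 116 mm above the worktop when up (moves down and round with it). The cap is 48 mm across, with a rim 4 mm wide and 4 mm high round a dish 40 mm across, in which closed fingertips can stand and push sideways.
- cap_rim: Round side wall of the plunger's cap: 48 mm across outside, 40 mm inside, 14 mm high, its top edge 120 mm above the worktop when up. Origin on the plunger's axis at its lower edge. Not to be gripped.
- tube_foot (a point): Bottom of the capped sample tube (13 mm body, 16 mm cap, 86 mm long, upright) fixed in the clip of the turntable's far arm, 40 mm above the worktop, 130 mm from the axis, straight across the disc from the plunger.
- reader: Reader: low grey round puck 58 mm across, 32 mm high, with a metal bezel and a glass lens on top, fixed to the worktop. Origin at the centre of its underside, 130 mm from the carousel's axis, under the tube's path at table angle +0.5236 or -0.5236 (which one varies).
- dish: Round flat dish with lid, 59 mm across, 30 mm high, loose on the worktop at the other of these two stations. Origin at the centre of its underside. Leave alone.
- beaker: Open plastic beaker 58 mm across, 62 mm high, loose, to one side of the carousel (side varies). Origin at the centre of its underside. Leave alone.
- label_roll: Roll of labels 59 mm across, 34 mm high, loose, lying to the other side. Origin at the centre of its underside. Leave alone.

How it is judged:
By the outcome, as a careful person would: the job done as asked, in the order asked, and still so for the second after the job is handed in, with the robot touching nothing.
It also fails if it takes over 32 s, if anything falls off the work surface, if the arm or the gripper's body presses on something with over 40 N, if the wrist force passes 120 N, or if a joint passes its speed limit or range.

## Working session

There is one attempt and no reset: what is moved stays moved. The work goes in short steps, Python scripts to look and compute and a tool call to move; the robot and the scene stay as the last step left them, time stands still between calls to the robot, and variables do not carry over. Pictures are saved under pics/ and viewed, at most 10 in all, crops included, and the job is handed in when it is done.

```bash
ls; mkdir -p pics
```

Run:
```python
from bench import arm, telemetry, read_camera
import cv2,numpy as np
for n in("scene","top"):
    d=read_camera(n);cv2.imwrite(f"pics/{n}0.png",d["frame"]);print(n,d["K"].tolist(),d["extrinsics"].round(3).tolist())
s=telemetry.get_state();print(s["clock"],s["position"],s["tcp_rot"],s["contact_force"])
```

```text
bench.py
pics
scene [[444.0372367627268, 0.0, 311.66301264056335], [0.0, 444.0372367627268, 237.87583548388469], [0.0, 0.0, 1.0]] [[0.425, -0.667, 0.612, -0.11], [-0.905, -0.314, 0.286, -0.336], [0.001, -0.675, -0.738, 0.971], [0.0, 0.0, 0.0, 1.0]]
top [[495.0157487690654, 0.0, 319.77938916346784], [0.0, 495.0157487690654, 244.18845200313118], [0.0, 0.0, 1.0]] [[0.002, -0.997, 0.079, 0.518], [-1.0, -0.004, -0.02, 0.015], [0.02, -0.079, -0.997, 1.25], [0.0, 0.0, 0.0, 1.0]]
0.1 [0.15922312 0.60406163 0.23074773] [[-9.66943596e-01  2.54990048e-01 -3.96035233e-04]
 [ 2.54990325e-01  9.66943069e-01 -1.01726428e-03]
 [ 1.23551256e-04 -1.08462234e-03 -9.99999404e-01]] [-0.03917273  0.66380137 -0.16570191]
```

View pics/top0.png

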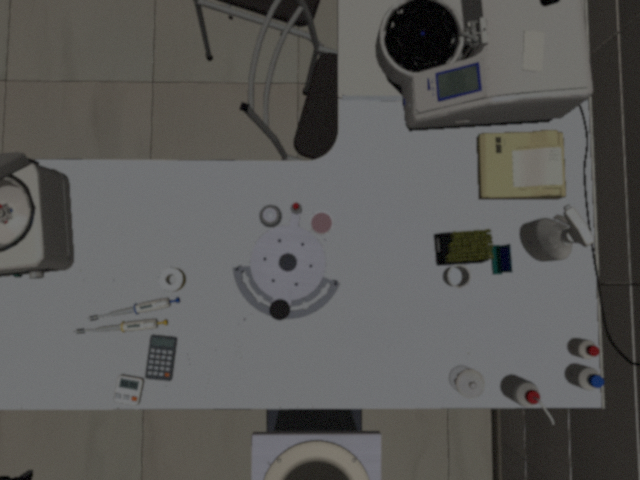

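View pics/scene0.png

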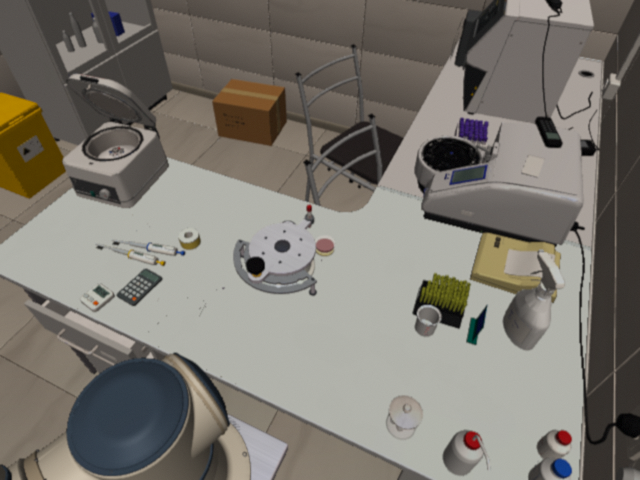

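The top view shows the cap at (280,309), the hub at (288,262) and the tube at about (296,208). A grey ringed puck is to the left at (270,215) and a pinkish disc to the right at (321,223). I'll zoom in to confirm which one is the reader, and measure.

Create h.py:
```python
from bench import arm, telemetry, read_camera
import cv2,numpy as np
def ray(d,u,v,z):
    r=d["extrinsics"][:3,:3]@np.linalg.inv(d["K"])@[u,v,1];o=d["extrinsics"][:3,3]
    return o+r*(z-o[2])/r[2]
def blob(f,box,thr):
    x0,y0,x1,y1=box
    m=(f[y0:y1,x0:x1].max(2)<thr).astype(np.uint8)
    n,_,st,c=cv2.connectedComponentsWithStats(m)
    i=1+st[1:,4].argmax();return c[i]+[x0,y0],st[i]
```

Run:
```python
from h import *
d=read_camera("top");f=d["frame"]
c,st=blob(f,(262,292,300,325),45);print(c,st,ray(d,*c,.118))
hb,sh=blob(f,(274,248,302,277),95);print(hb,sh,ray(d,*hb,.08), ray(d,*hb,.085))
s=read_camera("scene");g=s["frame"]
c2,st2=blob(g,(240,252,272,284),60);print("scene",c2,st2,ray(s,*c2,.118))
for p in((270,215),(321,223)):print(ray(d,*p,.03))
a=cv2.resize(f[190:330,220:360],(560,560),interpolation=3);a=cv2.convertScaleAbs(a,alpha=1.6)
cv2.imwrite("pics/z.png",a)
```

```text
[279.15384615 309.18531469] [  8   8  19  19 286] [0.45980009 0.08455316 0.118     ]
[287.33571429 261.93928571] [  4   5  19  19 280] [0.56863466 0.0685538  0.08      ] [0.5684193  0.06832643 0.085     ]
scene [254.82071713 265.17928287] [  6   5  18  18 251] [0.45427653 0.08240616 0.118     ]
[0.68706073 0.11462999 0.03      ]
[ 0.66769941 -0.01188791  0.03      ]
```

View pics/z.png

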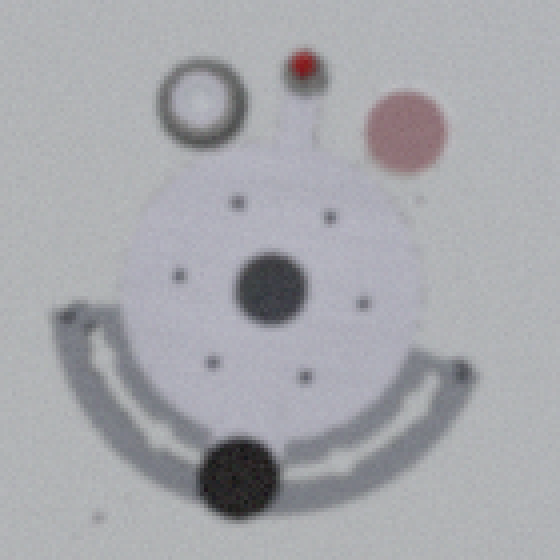

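The grey puck with the bezel and lens is on the left (+y) at crop (202,103), and the dish is the pink disc on the right. So the table turns counterclockwise and the plunger moves toward -y. Next I'll close the fingers, square up the tool and travel over.

The rows are not in the units I measure in: shifts go in shares of 50 mm and turns go in shares of 2 pi rad. I convert before sending: -0.037 m is -0.74, -0.0215 m is -0.43, -0.129 rad is -0.0205.

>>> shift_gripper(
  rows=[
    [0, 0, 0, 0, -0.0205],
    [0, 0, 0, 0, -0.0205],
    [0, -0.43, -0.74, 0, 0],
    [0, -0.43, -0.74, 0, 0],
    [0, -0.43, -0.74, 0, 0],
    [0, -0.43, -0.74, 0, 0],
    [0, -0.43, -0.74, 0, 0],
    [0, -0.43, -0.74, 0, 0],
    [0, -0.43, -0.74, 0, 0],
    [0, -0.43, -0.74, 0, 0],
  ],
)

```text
refused: rows: the value is not of type 'object' (schema: type "object"). Nothing was moved.
```

I used the wrong layout. The manual says an object with the rows under "moves"; once more.

>>> shift_gripper(
  rows={"moves":[[0, 0, 0, 0, -0.0205], [0, 0, 0, 0, -0.0205], [0, -0.43, -0.74, 0, 0], [0, -0.43, -0.74, 0, 0], [0, -0.43, -0.74, 0, 0], [0, -0.43, -0.74, 0, 0], [0, -0.43, -0.74, 0, 0], [0, -0.43, -0.74, 0, 0], [0, -0.43, -0.74, 0, 0], [0, -0.43, -0.74, 0, 0]]},
)

```text
clock: 1.2
position: [0.3319, 0.3068, 0.2313]
tcp_rot: [[-1.0, -0.0, 0.0], [-0.0, 1.0, 0.0], [-0.0, 0.0, -1.0]]
contact_force: [0.3, 0.2, 0.1]
gripper_width: -0.0
finger_force: 0.0
```

Converted, -0.037 m is -0.74, -0.0215 m is -0.43.

>>> shift_gripper(
  rows={"moves":[[0, -0.43, -0.74, 0, 0], [0, -0.43, -0.74, 0, 0], [0, -0.43, -0.74, 0, 0], [0, -0.43, -0.74, 0, 0], [0, -0.43, -0.74, 0, 0], [0, 0, 0, 0, 0], [0, 0, 0, 0, 0], [0, 0, 0, 0, 0]]},
)

```text
clock: 2.0
position: [0.4384, 0.1239, 0.2312]
tcp_rot: [[-1.0, -0.001, -0.0], [-0.001, 1.0, 0.0], [0.0, 0.0, -1.0]]
contact_force: [-0.7, -0.1, 0.0]
gripper_width: 0.0002
finger_force: 0.0
```

```bash
python3 -c "
from h import *
s=telemetry.get_state();print(s['position'],s['tcp_rot'].round(3),s['contact_force'])"
```

```text
[0.43844463 0.12391887 0.23118842] [[-1.    -0.001 -0.   ]
 [-0.001  1.     0.   ]
 [ 0.     0.    -1.   ]] [-0.69397017 -0.13911681  0.0439358 ]
```

Converted, -0.02 m is -0.4, -0.0105 m is -0.21.

>>> shift_gripper(
  rows={"moves":[[0, -0.21, -0.4, 0.4, 0], [0, -0.21, -0.4, 0.4, 0], [0, 0, 0, 0.4, 0], [0, 0, 0, 0.4, 0], [0, 0, 0, 0, 0], [0, 0, 0, 0, 0]]},
)

```text
clock: 2.6
position: [0.4596, 0.0842, 0.1516]
tcp_rot: [[-1.0, -0.002, -0.001], [-0.002, 1.0, 0.0], [0.001, 0.0, -1.0]]
contact_force: [-0.2, -0.3, -0.0]
gripper_width: -0.0001
finger_force: 0.0
```

Run:
```python
from h import *
for n in("scene","wrist"):
    d=read_camera(n);f=d["frame"]
    if n=="scene": f=cv2.resize(f[200:320,190:350],(640,480),interpolation=3)
    cv2.imwrite(f"pics/{n}1.png",f)
print(d["extrinsics"].round(3).tolist(),d["K"][0])
```

```text
[[-0.002, 0.947, 0.322, 0.376], [1.0, 0.002, 0.0, 0.084], [-0.0, 0.322, -0.947, 0.294], [0.0, 0.0, 0.0, 1.0]] [362.9488095    0.         317.56310029]
```

View pics/wrist1.png

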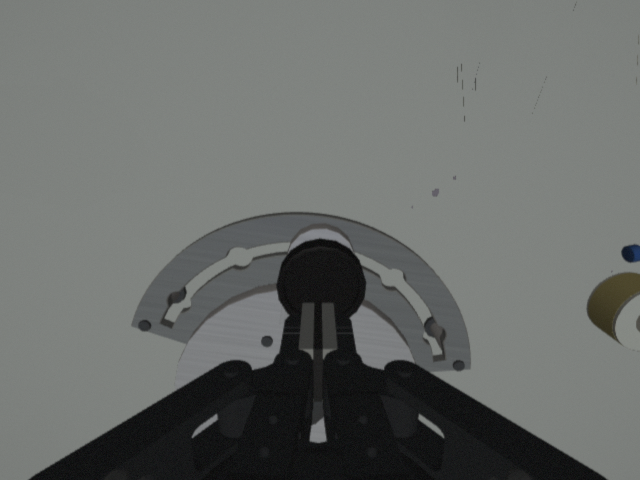

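View pics/scene1.png

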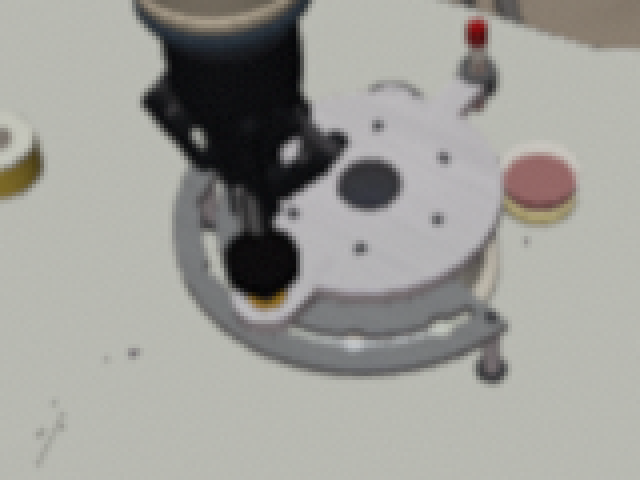

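The wrist view puts the cap centre at about (322,282), which is within 2 mm of the tool. The fingers are narrow compared with the dish. I'll shift 1 mm in +y and go down into contact.

Converted, 0.01 m is 0.2, 0.001 m is 0.02.

>>> shift_gripper(
  rows={"moves":[[0, 0, 0.02, 0.2, 0], [0, 0, 0, 0.2, 0], [0, 0, 0, 0.16, 0], [0, 0, 0, 0.08, 0], [0, 0, 0, 0.08, 0], [0, 0, 0, 0, 0], [0, 0, 0, 0, 0]]},
)

```text
clock: 3.4
position: [0.4598, 0.0844, 0.1153]
tcp_rot: [[-1.0, -0.0, -0.0], [-0.0, 1.0, -0.0], [0.0, -0.0, -1.0]]
contact_force: [-0.9, 0.1, 2.8]
gripper_width: -0.0002
finger_force: 1.1
```

Converted, 0.004 m is 0.08, 0.003 m is 0.06.

>>> shift_gripper(
  rows={"moves":[[0, 0, 0, 0.08, 0], [0, 0, 0, 0.08, 0], [0, 0, 0, 0.08, 0], [0, 0, 0, 0.06, 0], [0, 0, 0, 0.04, 0], [0, 0, 0, 0, 0], [0, 0, 0, 0, 0], [0, 0, 0, 0, 0]]},
)

```text
clock: 4.2
position: [0.4601, 0.0844, 0.0983]
tcp_rot: [[-1.0, -0.0, 0.0], [-0.0, 1.0, -0.0], [-0.0, -0.0, -1.0]]
contact_force: [0.2, 1.3, 5.6]
gripper_width: -0.0003
finger_force: 2.8
```

Converted, -0.0057 m is -0.114, -0.0056 m is -0.112.

>>> shift_gripper(
  rows={"moves":[[0, 0.01, -0.114, 0, 0], [0, 0.01, -0.114, 0, 0], [0, 0, -0.114, 0, 0], [0, -0.002, -0.114, 0, 0], [0, -0.014, -0.114, 0, 0], [0, -0.014, -0.114, 0, 0], [0, -0.026, -0.112, 0, 0], [0, -0.026, -0.112, 0, 0], [0, 0, 0, 0, 0], [0, 0, 0, 0, 0]]},
)

```text
clock: 5.2
position: [0.4635, 0.0388, 0.0983]
tcp_rot: [[-1.0, 0.0, 0.001], [0.0, 1.0, -0.0], [-0.001, -0.0, -1.0]]
contact_force: [0.2, -1.0, 5.6]
gripper_width: 0.0002
finger_force: 2.8
```

Run:
```python
from h import *
d=read_camera("wrist");f=d["frame"];cv2.imwrite("pics/w2.png",f)
t=read_camera("top")
hsv=cv2.cvtColor(t["frame"],cv2.COLOR_BGR2HSV)[180:260,240:340]
m=cv2.inRange(hsv,(0,150,60),(8,255,255))|cv2.inRange(hsv,(172,150,60),(180,255,255))
n,_,st,c=cv2.connectedComponentsWithStats(m);i=1+st[1:,4].argmax();p=c[i]+[240,180];q=ray(t,*p,.126)
print(p,st[i],q,np.arctan2(q[1]-.0685,q[0]-.5685))
```

```text
[272.46666667 207.13333333] [31 25  4  5 15] [0.69193918 0.10137148 0.126     ] 0.2602571671193494
```

View pics/w2.png

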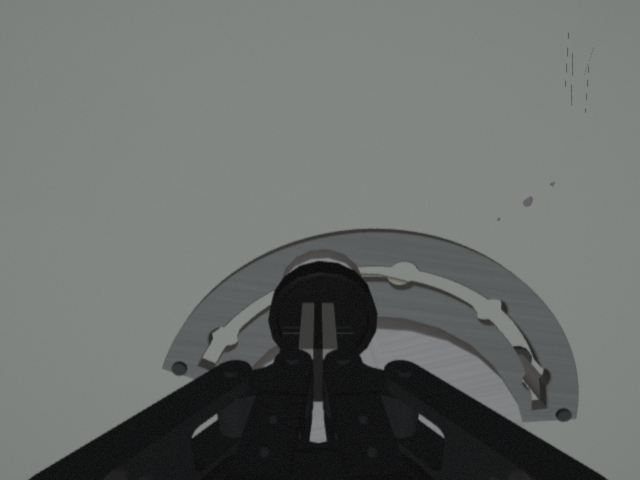

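The cap follows the tool. The start hole is visible at (403,272) and the last hole on this side at (222,340). I'll work out the target hole from these.

Converted, -0.0054 m is -0.108, -0.0018 m is -0.036.

>>> shift_gripper(
  rows={"moves":[[0, -0.036, -0.108, 0, 0], [0, -0.036, -0.108, 0, 0], [0, 0, 0, 0, 0], [0, 0, 0, 0, 0]]},
)

```text
clock: 5.7
position: [0.4671, 0.028, 0.0983]
tcp_rot: [[-1.0, 0.0, 0.001], [0.0, 1.0, -0.0], [-0.001, -0.0, -1.0]]
contact_force: [-0.1, 0.1, 5.6]
gripper_width: 0.0
finger_force: 2.8
```

Run:
```python
from h import *
# holes from w2 picture: pose then = TCP .4635,.0388,.0983 ; camera moves with the tool
d=read_camera("wrist");s=telemetry.get_state()
E=d["extrinsics"].copy();E[:3,3]+=np.array([.4635,.0388,.0983])-s["position"]
w=dict(d,extrinsics=E)
for p in((403,272),(490,310),(222,340)):
    q=ray(w,*p,.058)[:2];v=q-[.5685,.0685];print(p,q.round(4),np.hypot(*v).round(4),np.arctan2(v[1],-v[0]).round(3))
v=s["position"][:2]-[.5685,.0685];print(s["position"],np.hypot(*v),np.arctan2(v[1],-v[0]))
c=d["frame"];cv2.imwrite("pics/w3.png",c[200:420,140:600])
t=read_camera("top")
hsv=cv2.cvtColor(t["frame"],cv2.COLOR_BGR2HSV)[180:260,240:340]
m=cv2.inRange(hsv,(0,150,60),(8,255,255))|cv2.inRange(hsv,(172,150,60),(180,255,255))
n,_,st,c=cv2.connectedComponentsWithStats(m);i=1+st[1:,4].argmax();p=c[i]+[240,180];q=ray(t,*p,.126)
print(q,np.arctan2(q[1]-.0685,q[0]-.5685))
```

```text
(403, 272) [0.456  0.0852] 0.1137 0.147
(490, 310) [0.4792 0.1361] 0.112 0.648
(222, 340) [ 0.4989 -0.0169] 0.1102 -0.887
[0.46706843 0.02806999 0.09830135] 0.10919225612731846 -0.3792937065654389
[0.68807855 0.11368358 0.126     ] 0.36127298530134894
```

View pics/w3.png

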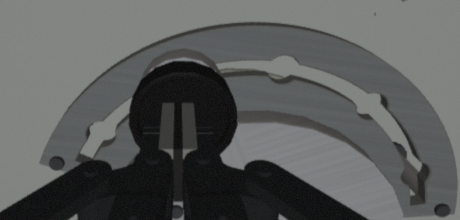

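The holes put the target at about -0.38 rad and the tool is at -0.379. I'll let the plunger up slowly, straight up.

Converted, -0.003 m is -0.06.

>>> shift_gripper(
  rows={"moves":[[0, 0, 0, -0.06, 0], [0, 0, 0, -0.06, 0], [0, 0, 0, -0.06, 0], [0, 0, 0, -0.06, 0], [0, 0, 0, -0.06, 0], [0, 0, 0, 0, 0], [0, 0, 0, 0, 0]]},
)

```text
clock: 6.5
position: [0.4667, 0.0282, 0.1133]
tcp_rot: [[-1.0, -0.0, 0.0], [-0.0, 1.0, -0.0], [-0.0, -0.0, -1.0]]
contact_force: [0.9, -0.7, 3.0]
gripper_width: 0.0001
finger_force: 1.5
```

There's still 3 N at a depth of 2.7 mm, so the plunger has entered the hole. Now I'll lift away.

Converted, 0.04 m is 0.8, -0.03 m is -0.6.

>>> shift_gripper(
  rows={"moves":[[0, 0, 0, -0.04, 0], [0, 0, 0, -0.04, 0], [0, 0, 0, -0.1, 0], [0, 0, 0, -0.4, 0], [0, 0, 0, -0.6, 0], [0, 0, 0, -0.6, 0], [0, 0.6, 0.6, -0.4, 0], [0, 0.6, 0.6, 0, 0], [0, 0, 0.8, 0, 0], [0, 0, 0.8, 0, 0]]},
)

```text
clock: 7.5
position: [0.4056, 0.1693, 0.2229]
tcp_rot: [[-1.0, 0.001, 0.0], [0.001, 1.0, 0.0], [-0.0, 0.0, -1.0]]
contact_force: [0.4, -0.2, -0.0]
gripper_width: -0.0
finger_force: 0.0
```

>>> shift_gripper(
  rows={"moves":[[0, 0, 0.8, 0, 0], [0, 0, 0.8, 0, 0], [0, 0, 0.8, 0, 0], [0, 0, 0, 0, 0], [0, 0, 0, 0, 0], [0, 0, 0, 0, 0]]},
)

```text
clock: 8.1
position: [0.4063, 0.2874, 0.2222]
tcp_rot: [[-1.0, 0.0, -0.001], [0.0, 1.0, -0.001], [0.001, -0.001, -1.0]]
contact_force: [-0.3, -0.6, -0.2]
gripper_width: 0.0002
finger_force: 0.0
```

Run:
```python
from h import *
t=read_camera("top");f=t["frame"]
hsv=cv2.cvtColor(f,cv2.COLOR_BGR2HSV)[180:260,240:340]
m=cv2.inRange(hsv,(0,150,60),(8,255,255))|cv2.inRange(hsv,(172,150,60),(180,255,255))
n,_,st,c=cv2.connectedComponentsWithStats(m);i=1+st[1:,4].argmax();p=c[i]+[240,180];q=ray(t,*p,.126)
print(q,np.arctan2(q[1]-.0685,q[0]-.5685))
c,st=blob(f,(285,285,330,325),45);q=ray(t,*c,.118);print(c,st,q,np.arctan2(q[1]-.0685,.5685-q[0]))
s=read_camera("scene")["frame"]
cv2.imwrite("pics/e.png",np.hstack([cv2.resize(cv2.convertScaleAbs(f[190:330,220:360],alpha=1.6),(400,400)),cv2.resize(s[190:310,210:330],(400,400))]))
```

```text
[0.68820464 0.11406524 0.126     ] 0.36371243451411506
[303.83154122 306.65949821] [ 10  13  19  18 279] [0.46556383 0.02865942 0.118     ] -0.369285633146279
```

View pics/e.png

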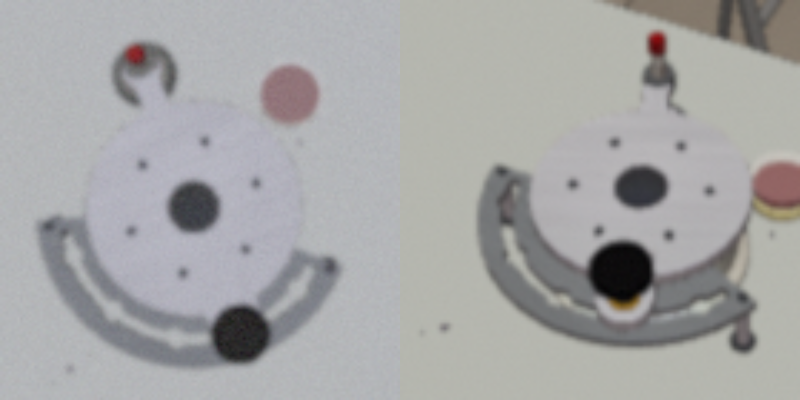

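The tube now stands over the ringed reader puck and the dish hasn't moved. The cap is up at the next hole, a turn of about 0.52 rad, and the arm is clear.

```bash
python3 -c "
from bench import arm, telemetry, read_camera
print(arm.finish_job())"
```

```text
the job is handed in; nothing more can be done
None
```

I handed the job in at about 8 s: the tube stands over the reader one hole counterclockwise (about 0.52 rad), the dish looks undisturbed, and the plunger sprang up and locked, judging by its push-back on release.

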